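Free the seized clamp knob and set the jig's end stop to the box

ROBOT

A 7-joint arm with a two-finger parallel gripper is mounted at the origin on a cart in front of the work surface, level with it; the furniture and walls round the work are solid. World frame = base frame: x ahead of the robot, y to its left, z up, the work surface at z = 0. Lengths are in m, angles in rad, forces in N, time in s.
With the tool pointing down it reaches from about 0.4 to 0.875 m from the base axis. Payload 6.5 kg.
Tool frame: the origin (TCP) lies between the finger pads; the fingertips stand 11 mm ahead of it and the grasp point (between the pads) lies 8 mm behind it; y points along the fingers, z is the direction in which the jaws open and shut, and the axes are right-handed (so a half turn about y gives the same grasp; the last joint's range is limited). The gripper opens to 88 mm and grips with 3 to 60 N. Pads are 18 mm wide; open, the fingers measure 123 mm over their backs; the gripper's body (75 mm by 187 mm) begins 45 mm behind the grasp point.
Start: joints at [1.218, 0.536, -0.004, 1.538, 0.003, 1.067, -0.071], TCP at [0.184, -0.623, 0.25] pointing down, gripper open.
Joint ranges: [-2.7, 2.7], [-0.37, 2.16], [-1.27, 1.26], [0.24, 2.4], [-1.31, 4.45], [0.19, 1.91], [-2.76, 2.76]. Speed limits (rad/s): [2.39, 2.39, 3.14, 3.14, 3.14, 3.14, 3.14].

INTERFACE

Orientations are given as a unit quaternion [w, x, y, z].
In Python, from bench import readout, optics, job gives the robot as it stands. The module is installed in compiled form; this text tells all that it offers.
- The arm moves only by the shell command python3 -m inch 'ROWS' [OPENING] [FORCE]. ROWS is JSON, a list of rows, each a list of 2 entries, a list of its own where there are three numbers: the shift along the world's x, y, z in mm, then the turn, a rotation vector about the world's x, y, z in degrees. In form: [[[x, y, z], [rx, ry, rz]], ...]. A call has 1 to 12 rows; each row is the pose to reach, as a shift and turn from the pose commanded when the call began; what a row does not reach only later rows make up. A row lasts 1/10 s, in which the tool goes at most 50 mm and 8.59 degrees, less where a joint would pass 70% of its speed; a pose out of reach is approached as far as the arm can. A call with a gripper value outside its range is refused whole. OPENING is the closure, from 0 (fully open) to 1 (shut), set as the call begins (- or left out, the last holds). The fingers move at their own pace and stop on an object; FORCE is the grip in N (left out, the last holds). Time passes only in rows, so rows that repeat a pose let the fingers close. It gives the time, the measured TCP pose, the force and the opening at its end, in the units of the state.
- readout.get_state(): the state, without advancing time (a new reading comes with each control period).
- optics.grab_frame(name): name is "side" or "top" or "wrist"; returns the picture (420x560x3 uint8, red, green, blue); there is no depth.
- optics.camera_params(name): a dict with "fx", "fy", "cx", "cy" (pixels), "position" and "orientation" of the camera in the world. Camera axes: x right, y up, looking along -z (the intrinsics and any distortion apply to the point x, -y, -z); pixel columns grow to the right and rows downward; lengths in m; the calibration is good to about 2 mm. A picture is of the moment at which its call begins: read the wrist's pose just before it. camera_params takes no time and is no camera call; for the wrist camera it gives the pose at the moment of the call.
- job.sign_off(): hands the job in, once; it reports no verdict.
The state is a dict: "time_s": time; "joints": joint angles; "qd": joint speeds; "joint_torque": joint torques, N m; "ee_pos": TCP position; "tool_rot": TCP orientation; "ft_force": force on the tool from outside, world axes, zero at the start; "wrist_torque": the same for the moment, N m; "width": opening from 0.0 (shut) to 1.0 (fully open).
Only numpy, scipy, OpenCV 4.12 (cv2) and the standard library are available. Lean on these libraries where they do the work, as an engineer would, in place of code of your own. Each camera call takes 0.05 s, during which the arm holds its last target.

TASK

The end stop of the labelling jig has to be set to the gift box lying in it, but the stop's black wing knob is seized with dried glue. Work the knob free with small back-and-forth turns, pushing only until it jams each time (the nylon stud under it shears if it is wrenched), and back it off at least an eighth of a turn counter-clockwise; then slide the stop along its slot until the box sits snug, not squeezed hard, between the stop and the end fence. Turn the knob back clockwise to where you found it, so that the stop is clamped, let go, and leave the other things on the table where they lie.

Things in the scene. Friction and masses are not known exactly. Their poses are not given: they have to be found in the camera images.
- knob_grip (a point): centre of the black wing of the clamp knob, on the knob's upright axis, 82 mm above the table. The wing is an upright bar 60 mm long (its x axis), 12.5 mm thick (y axis), 26 mm high (69 to 95 mm above the table); below it a thin neck, and a skirt of 26 mm diameter whose top is 60 mm above the table. At the start the wing stands square across the slot. The knob travels with the stop
- knob (a joint): knob angle (rad): 0 as found (clamped, seized), + = counter-clockwise from above = loosening; hard stops -0.42, 1.25; 0.12 to 0.22 N m to turn. Seized: jams first 0.04 to 0.27 from 0, unevenly to the two sides. A 0.2 s push at the jam on one side, then the other, widens the arc by 0.03; free after 3 to 6 pushes; no jam past 0.42. One-way force never helps. Stop clamped below 0.15, loose above 0.5
- stud (a joint): twist (rad) of the nylon stud that carries the knob: a torsion spring of 8 N m per rad, 0 unloaded, + = counter-clockwise from above, so it shows the torque on the knob; it shears beyond 0.07 either way (0.56 N m). About 0.042 (0.33 N m) is enough to tell a jam and to break glue. The wing turns by knob plus stud
- stop (a joint): travel (m) of the end stop along the slot towards the box and the end fence: 0 at the far end of the slot, 0.10 at the other end, 0.075 with the box snug; unclamped it slides with 1 to 3 N. It may be moved by the knob
- stop_face (a point): middle of the white plastic face (46 mm wide, 34 mm high) of the end stop, which meets the box's end; 32 mm above the table. The stop is an aluminium block 42 x 34 x 36 mm on a dark foot, top 49 mm above the table; the knob's axis is 21 mm behind this face. Its y axis points away from the box: the stop travels to the box along -y
- box_center (a point): centre (half-way up) of the white gift box in the jig, 80 (x) x 120 (y) x 42 mm, light and loose, its long side by the back fence and its end 10 to 25 mm short of the end fence at the start; its top is 54 mm above the table
- box_seat (a point): fixed point of the jig: the box's centre when the box touches end fence and back fence; 33 mm above the table. y axis along the slot, from the end fence to the stop; x towards the back fence. Aluminium base 140 x 270 x 12 mm, fences 30 mm high. The end fence's face is 60 mm from it in -y, the stop's face 60 mm in +y when snug; the slot and the knob's axis are 1 mm from it in -x
- coaster_stack_4: small stack of square felt coasters on the table to the right, 97 x 96 x 17 mm, a bystander; origin at the centre of its underside
- masking_roll: roll of masking tape lying on the table to the left, 100 mm diameter, 25 mm high, a bystander; origin at the centre of its underside

How it is judged:
By the outcome, as a careful person would: the job done as asked, in the order asked, and still so for the second after the job is handed in, with the robot touching nothing.
It also fails if it takes over 67 s, if anything falls off the work surface, if the arm or the gripper's body presses on something with over 40 N, if the wrist force passes 120 N, or if a joint passes its speed limit or range.

## Working session

There is one attempt and no reset: what is moved stays moved. The work goes in short steps, Python scripts to look and compute and a shell command to move; the robot and the scene stay as the last step left them, time stands still between calls to the robot, and variables do not carry over. Pictures are saved under pics/ and viewed, and the job is handed in when it is done.

```bash
mkdir -p pics; ls; python3 - <<'E'
from bench import readout, optics
import cv2
s=readout.get_state(); print({k:(v if not hasattr(v,'__len__') else [round(float(a),4) for a in v]) for k,v in s.items()})
for n in ("top","side"):
    print(optics.camera_params(n))
    cv2.imwrite(f"pics/{n}0.png",cv2.cvtColor(optics.grab_frame(n),cv2.COLOR_RGB2BGR))
E
```

```text
pics
{'time_s': 0.0, 'joints': [1.2178, 0.5371, -0.0044, 1.5388, 0.0026, 1.0673, -0.0712], 'qd': [-0.0009, -0.0005, -0.0015, 0.0021, -0.0001, -0.0014, -0.0005], 'joint_torque': [0.0011, -57.0979, 0.9911, -25.1603, -0.0562, 0.018, 0.0002], 'ee_pos': [0.1837, -0.6229, 0.2489], 'tool_rot': [0.1009, -0.1012, 0.7004, -0.6993], 'ft_force': [-0.3358, -0.345, 0.1255], 'wrist_torque': [-0.0049, -0.0024, 0.0451], 'width': 1.0025480515765024}
{'fx': 409.4553589228403, 'fy': 409.4553589228403, 'cx': 279.35249426263, 'cy': 215.27842540641947, 'position': array([0.37532925, 0.02912773, 1.23125105]), 'orientation': array([ 0.70688591,  0.01530027, -0.0345491 , -0.70631761])}
{'fx': 384.8879339369974, 'fy': 384.8879339369974, 'cx': 284.03560844111536, 'cy': 210.20450816461656, 'position': array([0.00456116, 0.77249095, 0.45625576]), 'orientation': array([-0.21391113, -0.15157839,  0.52302763,  0.81099206])}
```

View pics/top0.png

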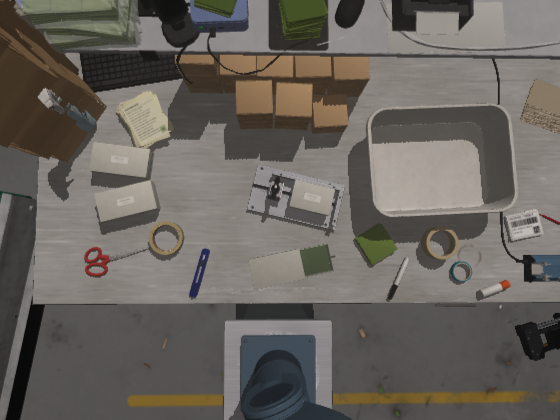

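View pics/side0.png

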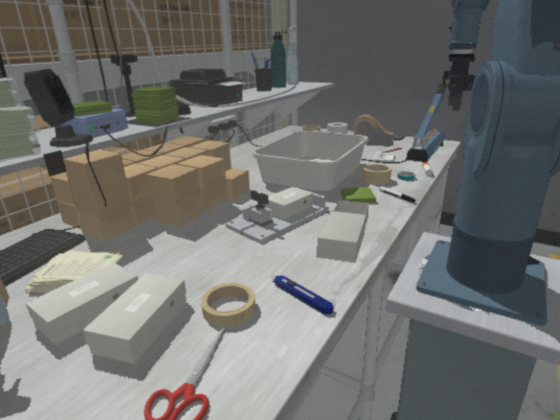

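The jig is at about (295,197) in the top picture, with the knob near (275,187). Next I'll enlarge that area.

```bash
cat > h.py <<'E'
import numpy as np, cv2
from scipy.spatial.transform import Rotation as R
from bench import readout, optics
def rot(q): return R.from_quat([q[1],q[2],q[3],q[0]]).as_matrix()
def ray(p,u,v):
    d=np.array([(u-p['cx'])/p['fx'],-(v-p['cy'])/p['fy'],-1.0]); return rot(p['orientation'])@d
def at_z(p,u,v,z):
    d=ray(p,u,v); o=np.array(p['position']); return o+d*(z-o[2])/d[2]
def proj(p,X):
    c=rot(p['orientation']).T@(np.array(X)-p['position']); return np.array([p['cx']+p['fx']*c[0]/-c[2], p['cy']-p['fy']*c[1]/-c[2]])
def save(img,name,crop=None,k=1):
    if crop: x0,x1,y0,y1=crop; img=img[y0:y1,x0:x1]
    img=cv2.resize(img,None,fx=k,fy=k,interpolation=cv2.INTER_CUBIC)
    cv2.imwrite(f"pics/{name}.png",cv2.cvtColor(img,cv2.COLOR_RGB2BGR))
def st():
    s=readout.get_state(); t=R.from_matrix(rot(s['tool_rot']))
    m=t.as_matrix()
    print('t',round(s['time_s'],2),'pos',np.round(np.array(s['ee_pos'])*1000,1),'F',np.round(s['ft_force'],2),'M',np.round(s['wrist_torque'],3),'w',round(s['width'],3),'zaz',round(np.degrees(np.arctan2(m[1,2],m[0,2])),2))
    return s
E
python3 - <<'E'
import cv2
i=cv2.imread('pics/top0.png')[155:240,235:355]
cv2.imwrite('pics/top0c.png',cv2.resize(i,None,fx=6.6,fy=6.6,interpolation=cv2.INTER_CUBIC))
i=cv2.imread('pics/side0.png')[175:255,215:345]
cv2.imwrite('pics/side0c.png',cv2.resize(i,None,fx=6,fy=6,interpolation=cv2.INTER_CUBIC))
E
```

```text
(no output)
```

View pics/top0c.png

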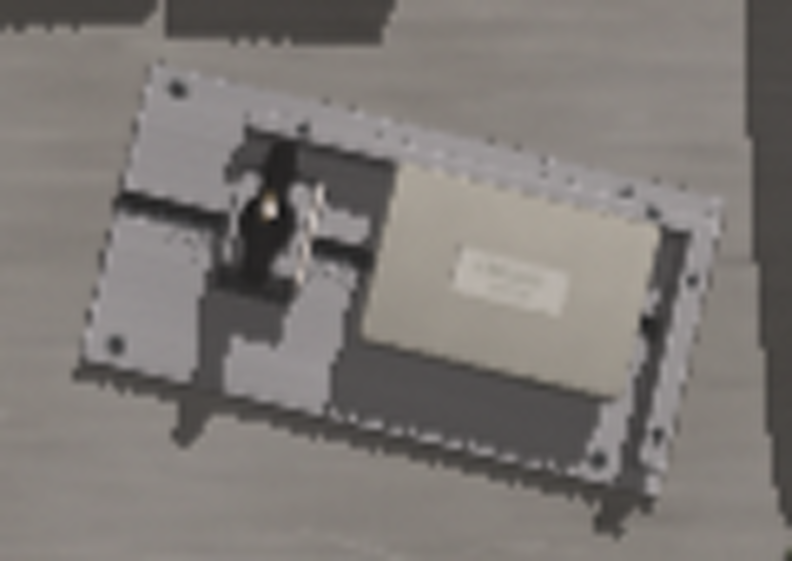

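View pics/side0c.png

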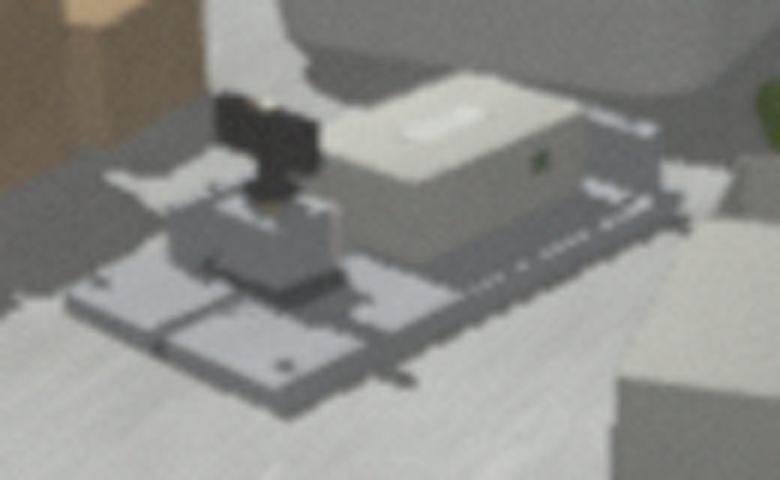

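The crop shows the base corners (152,65), (82,358), (720,200) and (650,490). The wing runs across the slot from about (285,140) to (252,288), and its light centre dot is at (268,207). The box top's corners are (398,165), (660,228), (622,397) and (362,338).

```bash
python3 - <<'E'
from h import *
p=optics.camera_params('top')
f=lambda u,v,z: at_z(p,235+u/6.6-0.4,155+v/6.6-0.4,z)*1000
A,B,C,D=[f(*c,.012) for c in((152,65),(82,358),(720,200),(650,490))]
print(A,B,C,D)
for a,b in((A,C),(B,D),(A,B),(C,D)): print(np.linalg.norm(a-b),np.degrees(np.arctan2(*(b-a)[1::-1])))
print('center',(A+B+C+D)/4)
print('knob dot',f(268,207,.095),'ends',f(285,140,.095),f(252,288,.095))
bx=[f(*c,.054) for c in((398,165),(660,228),(622,397),(362,338))]
print(bx,np.mean(bx,0))
E
```

```text
[614.65811102  61.24755191  12.        ] [480.55843603  92.37337383  12.        ] [ 553.63454866 -198.16620732   12.        ] [ 421.10833864 -164.8115021    12.        ]
266.49460339827283 -103.23738711579527
263.96661623708394 -103.01571193548843
137.6645910208857 166.93249017519454
136.65918447894802 165.8729908472507
center [517.48985859 -52.33919592  12.        ]
knob dot [537.77480992   9.74891033  95.        ] ends [566.45960808   2.54754769  95.        ] [503.24945053  16.4938541   95.        ]
[array([562.47218033, -48.15094497,  54.        ]), array([ 534.96124738, -163.64271522,   54.        ]), array([ 460.29519122, -146.1928685 ,   54.        ]), array([485.99178218, -32.14789903,  54.        ])] [510.93010028 -97.53360693  54.        ]
```

```bash
python3 - <<'E'
from h import *
s=st(); m=rot(s['tool_rot']); print(np.round(m,3))
p=optics.camera_params('wrist'); t=m.T@(np.array(p['position'])-s['ee_pos']); print('cam in tool',t, np.round(m.T@rot(p['orientation']),3),p['fx'])
E
```

```text
t 0.1 pos [ 183.7 -623.   249. ] F [ 0.68  0.42 -0.05] M [-0.007  0.011 -0.   ] w 1.001 zaz -73.56
[[-0.959 -0.001  0.283]
 [-0.283  0.001 -0.959]
 [ 0.    -1.    -0.001]]
cam in tool [-0.07115991 -0.13579641 -0.00022658] [[ 0.    -0.96  -0.279]
 [ 0.     0.279 -0.96 ]
 [ 1.     0.     0.   ]] 340.05111949384883
```

```bash
T='x'; python3 -m inch '[[[20,45,0],[0,0,0]],[[45,90,0],[0,0,-3]],[[70,135,0],[0,0,-6]],[[95,180,0],[0,0,-9]],[[120,225,0],[0,0,-12]],[[145,270,0],[0,0,-15]],[[170,315,0],[0,0,-18]],[[195,360,0],[0,0,-21]],[[220,405,0],[0,0,-24]],[[245,450,0],[0,0,-27]],[[270,495,0],[0,0,-29.6]],[[300,540,0],[0,0,-29.6]]]' 0
python3 -c "from h import *; st()"
```

```text
time_s: 1.3
ee_pos: [0.4739, -0.0973, 0.2497]
tool_rot: [0.082, -0.081, -0.702, 0.702]
ft_force: [1.1, -0.6, 0.3]
width: 0.999
t 1.3 pos [473.9 -97.3 249.7] F [ 1.08 -0.61  0.3 ] M [ 0.05  -0.047 -0.031] w 0.999 zaz -103.25
```

```bash
python3 -m inch '[[[26,42,-15],[0,0,0]],[[52,84,-30],[0,0,0]],[[52,93,-40],[0,0,0]],[[52,93,-40],[0,0,0]],[[52,93,-40],[0,0,0]]]'
python3 - <<'E'
from h import *
s=st();p=optics.camera_params('wrist');i=optics.grab_frame('wrist');save(i,'w1')
import pickle;pickle.dump((p,i),open('w1.pkl','wb'))
print(s['joints'][6])
E
```

```text
time_s: 1.8
ee_pos: [0.5249, -0.0078, 0.2095]
tool_rot: [0.082, -0.081, -0.702, 0.703]
ft_force: [-0.3, -1.5, 0.7]
width: 1.001
t 1.8 pos [524.9  -7.8 209.5] F [-0.28 -1.47  0.73] M [ 0.077 -0.045  0.039] w 1.001 zaz -103.23
-1.982933538131178
```

View pics/w1.png

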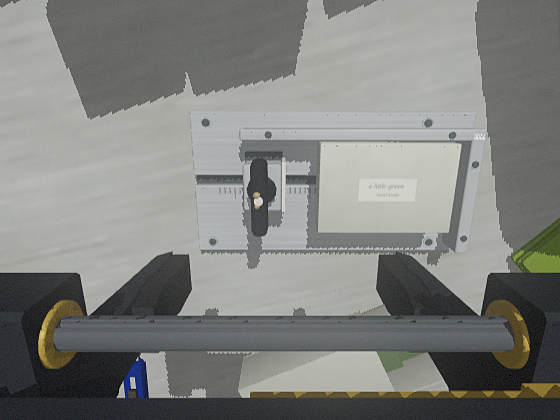

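```bash
python3 - <<'E'
import pickle
from h import *
p,i=pickle.load(open('w1.pkl','rb'))
save(i,'w1c',(185,315,105,260),4)
save(i,'w1d',(305,495,105,260),4)
E
```

```text
(no output)
```

View pics/w1c.png

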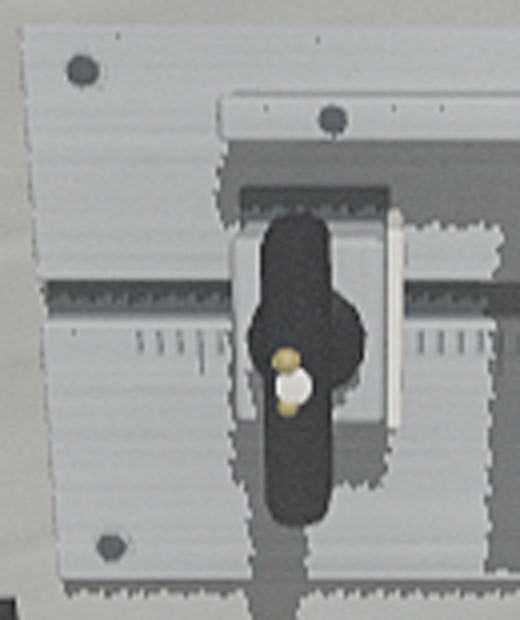

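View pics/w1d.png

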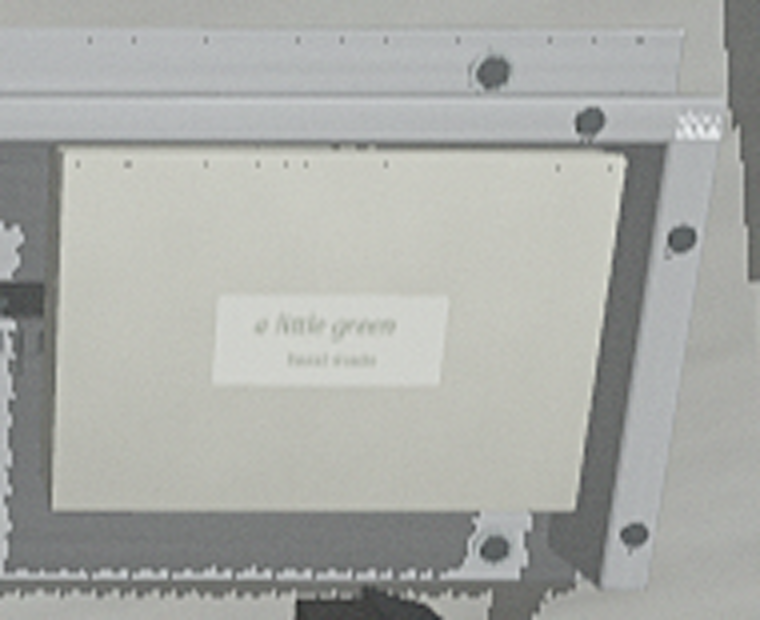

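```bash
python3 - <<'E'
import pickle
from h import *
p,i=pickle.load(open('w1.pkl','rb'))
print('cam',p['position'],p.get('distortion'),p.keys())
fc=lambda u,v,z: at_z(p,185+u/4-.4,105+v/4-.4,z)*1000
fd=lambda u,v,z: at_z(p,305+u/4-.4,105+v/4-.4,z)*1000
a=fc(297,212,.095);b=fc(299,526,.095);print('wing',a,b,np.linalg.norm(a-b),(a+b)/2)
a=fc(297,212,.095);b=fc(299,526,.069);print('wing b',(a+b)/2)
print('sk',fc(306,337,.060))
print('stop face top edge',fc(399,212,.049),fc(398,426,.049))
bx=[fd(*c,.054) for c in((58,147),(627,153),(577,510),(52,510))]
print('box',np.round(bx,1),np.mean(bx,0))
for a,b in zip(bx,bx[1:]): print(np.linalg.norm(a-b),np.degrees(np.arctan2(*(b-a)[1::-1])))
for z in(.042,.03):
  a=fd(667,142,z);b=fd(600,587,z);print('end fence',z,a,b,np.degrees(np.arctan2(*(b-a)[1::-1])))
  a=fc(225,139,z);b=fd(665,142,z);print('back fence',z,a,b,np.degrees(np.arctan2(*(b-a)[1::-1])))
A,B,C=fc(22,25,.012),fc(62,578,.012),fd(684,30,.012)
print(A,B,C,np.linalg.norm(A-B),np.degrees(np.arctan2(*(B-A)[1::-1])),np.linalg.norm(A-C),np.degrees(np.arctan2(*(C-A)[1::-1])))
E
```

```text
cam [ 0.59429926 -0.02400609  0.34522688] None dict_keys(['fx', 'fy', 'cx', 'cy', 'position', 'orientation'])
wing [5.67739533e+02 3.69931342e-01 9.50000000e+01] [508.4245323   15.19818876  95.        ] 61.14038368743322 [538.08203261   7.78406005  95.        ]
wing b [533.62059564   9.82083405  82.        ]
sk [537.77548944   8.53103153  60.        ]
stop face top edge [557.79016168 -16.66469784  49.        ] [510.84363782  -5.4208762   49.        ]
box [[ 565.   -48.4   54. ]
 [ 536.3 -164.8   54. ]
 [ 458.6 -146.9   54. ]
 [ 486.   -30.8   54. ]] [511.43385256 -97.71203451  54.        ]
119.95576621174412 -103.84002385688115
79.72791754477711 166.9889835578416
119.25767600084207 76.72707069564557
end fence 0.042 [ 534.24001058 -179.36077215   42.        ] [ 431.98888931 -155.43236391   42.        ] 166.82888373320654
back fence 0.042 [581.10133179  16.8974365   42.        ] [ 534.34042372 -178.93422037   42.        ] -103.42968345341723
end fence 0.03 [ 531.86320618 -185.50882942   30.        ] [ 425.56556547 -160.63347049   30.        ] 166.82888373320654
back fence 0.03 [580.57903269  18.516166    30.        ] [ 531.96759309 -185.06539714   30.        ] -103.42968345341727
[616.03832196  60.40798964  12.        ] [480.15777889  92.58328094  12.        ] [ 553.46108906 -200.65263155   12.        ] 139.63800112079318 166.6782407105264 268.45587722246387 -103.47968755392422
```

```bash
python3 -m inch '[[[13,16,-30],[0,0,0]],[[13,16,-65],[0,0,0]],[[13,16,-85],[0,0,0]],[[13,16,-85],[0,0,0]]]' 0.5 35
python3 -c "from h import *; st()"
```

```text
time_s: 2.25
ee_pos: [0.5367, 0.0073, 0.123]
tool_rot: [0.084, -0.081, -0.702, 0.703]
ft_force: [-0.8, 0.1, 1.3]
width: 0.66
t 2.25 pos [536.7   7.3 123. ] F [-0.77  0.11  1.27] M [-0.017  0.08  -0.013] w 0.66 zaz -103.33
```

```bash
python3 -m inch '[[[1,1,-25],[0,0,0]],[[1,1,-48],[0,0,0]],[[1,1,-48],[0,0,0]]]'
python3 - <<'E'
from h import *
s=st();p=optics.camera_params('wrist');save(optics.grab_frame('wrist'),'w2')
i=optics.grab_frame('side');save(i,'s2',(215,345,155,255),5)
E
```

```text
time_s: 2.55
ee_pos: [0.5386, 0.0091, 0.0762]
tool_rot: [0.083, -0.081, -0.702, 0.703]
ft_force: [-1.3, 0.1, -0.3]
width: 0.504
t 2.55 pos [538.6   9.1  76.2] F [-1.29  0.05 -0.34] M [ 0.025  0.082 -0.008] w 0.504 zaz -103.28
```

View pics/w2.png

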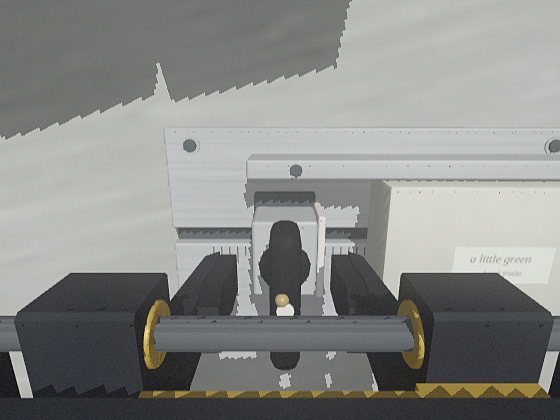

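View pics/s2.png

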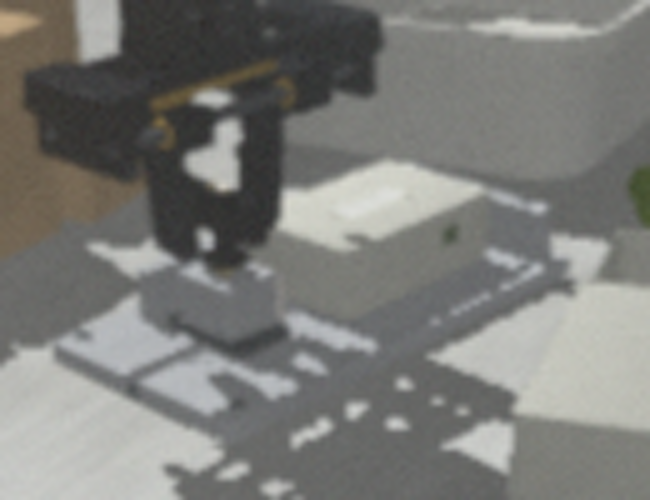

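The wing (column about 286) is centred between the fingers (237 and 332, middle 284.5), and the tips are clear of the stop. I'll close the gripper.

```bash
python3 -m inch '[[[0,0,0],[0,0,0]],[[0,0,0],[0,0,0]],[[0,0,0],[0,0,0]],[[0,0,0],[0,0,0]],[[0,0,0],[0,0,0]],[[0,0,0],[0,0,0]]]' 1 35
python3 -c "from h import *; st()"
```

```text
time_s: 3.25
ee_pos: [0.5401, 0.0104, 0.0773]
tool_rot: [0.081, -0.081, -0.702, 0.703]
ft_force: [-0.8, -1.6, 4.6]
width: 0.135
t 3.25 pos [540.1  10.4  77.3] F [-0.77 -1.64  4.59] M [-0.175  0.28  -0.075] w 0.135 zaz -103.19
```

```bash
cat > q.py <<'E'
from h import *
st()
E
python3 -m inch '[[[0,0,0],[0,0,0.7]],[[0,0,0],[0,0,1.4]],[[0,0,0],[0,0,2]]]'|head -1; python3 q.py;python3 q.py
```

```text
time_s: 3.55
t 3.55 pos [540.1  10.6  77.3] F [-0.12  0.02  5.25] M [-0.133  0.146 -0.222] w 0.139 zaz -101.18
t 3.55 pos [540.1  10.6  77.3] F [-0.12  0.02  5.25] M [-0.133  0.146 -0.222] w 0.139 zaz -101.18
```

```bash
python3 -m inch '[[[0,0,0],[0,0,0.5]],[[0,0,0],[0,0,1]]]'|head -1; python3 q.py
```

```text
time_s: 3.75
t 3.75 pos [540.1  10.7  77.3] F [-0.92 -1.62  4.61] M [-0.139  0.199 -0.187] w 0.136 zaz -100.19
```

```bash
python3 -m inch '[[[0,0,0],[0,0,0.5]],[[0,0,0],[0,0,0.5]]]'|head -1; python3 q.py
```

```text
time_s: 3.95
t 3.95 pos [540.1  10.7  77.2] F [-1.71 -1.38  5.73] M [-0.179  0.198 -0.187] w 0.14 zaz -99.7
```

```bash
python3 -m inch '[[[0,0,0],[0,0,0.5]],[[0,0,0],[0,0,1]]]'|head -1; python3 q.py
```

```text
time_s: 4.15
t 4.15 pos [540.1  10.7  77.3] F [ 0.47 -0.72  5.12] M [-0.133  0.223 -0.187] w 0.139 zaz -98.68
```

```bash
python3 -m inch '[[[0,0,0],[0,0,0.5]],[[0,0,0],[0,0,1]]]'|head -1; python3 q.py
```

```text
time_s: 4.35
t 4.35 pos [540.1  10.7  77.2] F [-0.07  0.13  4.49] M [-0.078  0.248 -0.21 ] w 0.139 zaz -97.68
```

```bash
python3 -m inch '[[[0,0,0],[0,0,0.3]],[[0,0,0],[0,0,0.6]]]'|head -1; python3 q.py
```

```text
time_s: 4.55
t 4.55 pos [540.1  10.8  77.3] F [-1.2   0.57  4.24] M [-0.019  0.224 -0.184] w 0.136 zaz -97.08
```

```bash
python3 -m inch '[[[0,0,0],[0,0,0.6]],[[0,0,0],[0,0,1.2]]]'|head -1; python3 q.py
```

```text
time_s: 4.75
t 4.75 pos [540.1  10.8  77.2] F [ 0.02 -0.36  4.05] M [-0.096  0.205 -0.259] w 0.136 zaz -95.87
```

```bash
python3 -m inch '[[[0,0,0],[0,0,0.6]],[[0,0,0],[0,0,1]]]'|head -1; python3 q.py
```

```text
time_s: 4.95
t 4.95 pos [540.2  10.9  77.3] F [-0.31  0.13  6.02] M [-0.069  0.184 -0.271] w 0.138 zaz -94.88
```

```bash
python3 -m inch '[[[0,0,0],[0,0,0.4]],[[0,0,0],[0,0,0.4]]]'|head -1; python3 q.py
```

```text
time_s: 5.15
t 5.15 pos [540.1  10.9  77.2] F [-0.71 -0.7   4.45] M [-0.039  0.156 -0.27 ] w 0.138 zaz -94.51
```

```bash
python3 -m inch '[[[0,0,0],[0,0,0.5]],[[0,0,0],[0,0,0.6]]]'|head -1; python3 q.py
```

```text
time_s: 5.35
t 5.35 pos [540.1  10.9  77.2] F [-1.86  0.59  4.18] M [-0.005  0.174 -0.368] w 0.139 zaz -93.91
```

```bash
python3 -m inch '[[[0,0,0],[0,0,0.2]],[[0,0,0],[0,0,0.2]]]'|head -1; python3 q.py
```

```text
time_s: 5.55
t 5.55 pos [540.1  10.9  77.2] F [-1.41  0.2   4.38] M [-0.056  0.172 -0.365] w 0.14 zaz -93.72
```

```bash
python3 -m inch '[[[0,0,0],[0,0,-2]],[[0,0,0],[0,0,-4.5]],[[0,0,0],[0,0,-7]],[[0,0,0],[0,0,-9.5]],[[0,0,0],[0,0,-11]],[[0,0,0],[0,0,-12.5]],[[0,0,0],[0,0,-12.5]]]'|head -1; python3 q.py
```

```text
time_s: 6.25
t 6.25 pos [540.1  10.6  77.3] F [-0.95 -2.01  5.52] M [-0.168  0.191  0.224] w 0.138 zaz -106.16
```

```bash
python3 -m inch '[[[0,0,0],[0,0,-0.5]],[[0,0,0],[0,0,-1]]]'|head -1; python3 q.py
```

```text
time_s: 6.45
t 6.45 pos [540.1  10.5  77.2] F [-1.36 -1.15  5.8 ] M [-0.211  0.237  0.23 ] w 0.137 zaz -107.14
```

```bash
python3 -m inch '[[[0,0,0],[0,0,-0.6]],[[0,0,0],[0,0,-1.2]]]'|head -1; python3 q.py
```

```text
time_s: 6.65
t 6.65 pos [540.1  10.5  77.3] F [-1.2  -2.01  6.5 ] M [-0.225  0.242  0.327] w 0.139 zaz -108.35
```

```bash
python3 -m inch '[[[0,0,0],[0,0,-0.5]],[[0,0,0],[0,0,-0.8]]]'|head -1; python3 q.py
```

```text
time_s: 6.85
t 6.85 pos [540.1  10.5  77.3] F [-1.53 -1.75  6.05] M [-0.202  0.239  0.243] w 0.137 zaz -109.14
```

```bash
python3 -m inch '[[[0,0,0],[0,0,-0.5]],[[0,0,0],[0,0,-0.7]]]'|head -1; python3 q.py
```

```text
time_s: 7.05
t 7.05 pos [540.1  10.4  77.3] F [-1.58 -1.5   5.49] M [-0.3    0.255  0.181] w 0.141 zaz -109.84
```

```bash
python3 -m inch '[[[0,0,0],[0,0,-0.5]],[[0,0,0],[0,0,-1]]]'|head -1; python3 q.py
```

```text
time_s: 7.25
t 7.25 pos [540.   10.4  77.2] F [-1.76 -1.7   5.64] M [-0.244  0.232  0.285] w 0.136 zaz -110.85
```

```bash
python3 -m inch '[[[0,0,0],[0,0,-0.4]],[[0,0,0],[0,0,-0.7]]]'|head -1; python3 q.py
```

```text
time_s: 7.45
t 7.45 pos [540.   10.4  77.3] F [-0.9  -1.45  6.4 ] M [-0.327  0.205  0.254] w 0.138 zaz -111.54
```

```bash
python3 -m inch '[[[0,0,0],[0,0,-0.4]],[[0,0,0],[0,0,-0.8]]]'|head -1; python3 q.py
```

```text
time_s: 7.65
t 7.65 pos [540.   10.4  77.3] F [-0.71 -1.31  6.86] M [-0.316  0.283  0.228] w 0.137 zaz -112.34
```

```bash
python3 -m inch '[[[0,0,0],[0,0,-0.4]],[[0,0,0],[0,0,-0.6]]]'|head -1; python3 q.py
```

```text
time_s: 7.85
t 7.85 pos [540.   10.3  77.3] F [-1.23 -1.99  5.98] M [-0.305  0.291  0.252] w 0.138 zaz -112.94
```

```bash
python3 -m inch '[[[0,0,0],[0,0,-0.5]],[[0,0,0],[0,0,-1]]]'|head -1; python3 q.py
```

```text
time_s: 8.05
t 8.05 pos [540.   10.3  77.3] F [-0.64 -3.33  7.18] M [-0.331  0.259  0.198] w 0.137 zaz -113.95
```

```bash
python3 -m inch '[[[0,0,0],[0,0,-0.4]],[[0,0,0],[0,0,-0.6]]]'|head -1; python3 q.py
```

```text
time_s: 8.25
t 8.25 pos [540.   10.3  77.2] F [-1.48 -2.97  5.85] M [-0.374  0.287  0.212] w 0.136 zaz -114.54
```

```bash
python3 -m inch '[[[0,0,0],[0,0,-0.5]],[[0,0,0],[0,0,-1]]]'|head -1; python3 q.py
```

```text
time_s: 8.45
t 8.45 pos [540.   10.3  77.3] F [-1.47 -2.05  6.52] M [-0.348  0.296  0.249] w 0.135 zaz -115.55
```

```bash
python3 -m inch '[[[0,0,0],[0,0,-0.4]],[[0,0,0],[0,0,-0.6]]]'|head -1; python3 q.py
```

```text
time_s: 8.65
t 8.65 pos [539.9  10.2  77.3] F [-0.89 -1.71  6.45] M [-0.344  0.326  0.274] w 0.138 zaz -116.15
```

```bash
python3 -m inch '[[[0,0,0],[0,0,-0.5]],[[0,0,0],[0,0,-0.8]]]'|head -1; python3 q.py
```

```text
time_s: 8.85
t 8.85 pos [540.   10.2  77.3] F [-1.08 -2.14  6.28] M [-0.337  0.304  0.268] w 0.139 zaz -116.95
```

```bash
python3 -m inch '[[[0,0,0],[0,0,-0.4]],[[0,0,0],[0,0,-0.5]]]'|head -1; python3 q.py
```

```text
time_s: 9.05
t 9.05 pos [539.9  10.2  77.3] F [-2.31 -2.51  5.84] M [-0.393  0.285  0.25 ] w 0.139 zaz -117.44
```

```bash
python3 -m inch '[[[0,0,0],[0,0,-0.5]],[[0,0,0],[0,0,-0.8]]]'|head -1; python3 q.py
```

```text
time_s: 9.25
t 9.25 pos [539.9  10.2  77.3] F [-2.04 -1.96  6.43] M [-0.349  0.296  0.194] w 0.14 zaz -118.26
```

```bash
python3 -m inch '[[[0,0,0],[0,0,-0.4]],[[0,0,0],[0,0,-0.5]]]'|head -1; python3 q.py
```

```text
time_s: 9.45
t 9.45 pos [539.9  10.2  77.3] F [-1.85 -2.1   6.58] M [-0.399  0.268  0.269] w 0.14 zaz -118.76
```

```bash
python3 - <<'E'
from h import *
save(optics.grab_frame('wrist'),'w3',(140,440,180,400),2.6)
st()
E
```

```text
t 9.5 pos [539.9  10.2  77.3] F [-2.3  -1.82  6.43] M [-0.385  0.315  0.217] w 0.138 zaz -118.75
```

View pics/w3.png

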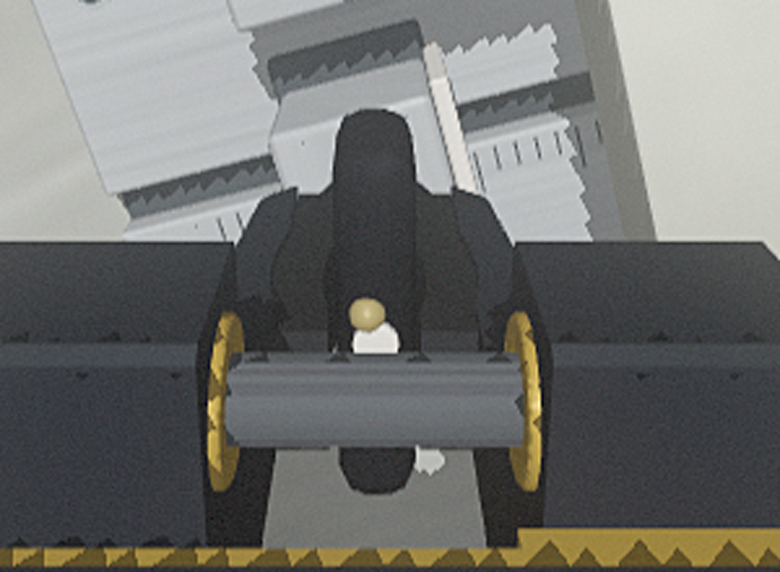

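The wing is upright in the picture (about column 373), so it has turned with the jaws while the stop stays put. I'll continue clockwise.

```bash
python3 -m inch '[[[0,0,0],[0,0,-0.5]],[[0,0,0],[0,0,-0.8]]]'|head -1; python3 q.py
```

```text
time_s: 9.7
t 9.7 pos [539.9  10.1  77.3] F [-1.14 -2.24  7.2 ] M [-0.377  0.287  0.246] w 0.137 zaz -119.55
```

```bash
python3 -m inch '[[[0,0,0],[0,0,-0.4]],[[0,0,0],[0,0,-0.5]]]'|head -1; python3 q.py
```

```text
time_s: 9.9
t 9.9 pos [539.9  10.1  77.3] F [-1.49 -2.34  6.78] M [-0.381  0.321  0.22 ] w 0.139 zaz -120.05
```

```bash
python3 -m inch '[[[0,0,0],[0,0,-0.5]],[[0,0,0],[0,0,-0.7]]]'|head -1; python3 q.py
```

```text
time_s: 10.1
t 10.1 pos [539.9  10.1  77.3] F [-1.71 -2.    6.42] M [-0.412  0.343  0.257] w 0.138 zaz -120.75
```

```bash
python3 -m inch '[[[0,0,0],[0,0,-0.4]],[[0,0,0],[0,0,-0.5]]]'|head -1; python3 q.py
```

```text
time_s: 10.3
t 10.3 pos [539.9  10.1  77.3] F [-1.96 -2.7   6.76] M [-0.399  0.312  0.241] w 0.141 zaz -121.25
```

```bash
python3 -m inch '[[[0,0,0],[0,0,-0.4]],[[0,0,0],[0,0,-0.6]]]'|head -1; python3 q.py
```

```text
time_s: 10.5
t 10.5 pos [539.9  10.1  77.3] F [-1.49 -1.67  6.4 ] M [-0.442  0.287  0.239] w 0.142 zaz -121.85
```

```bash
python3 -m inch '[[[0,0,0],[0,0,-0.4]],[[0,0,0],[0,0,-0.5]]]'|head -1; python3 q.py
```

```text
time_s: 10.7
t 10.7 pos [539.9  10.1  77.3] F [-1.16 -3.19  6.93] M [-0.436  0.338  0.233] w 0.134 zaz -122.35
```

```bash
python3 -m inch '[[[0,0,0],[0,0,-0.4]],[[0,0,0],[0,0,-0.6]]]'|head -1; python3 q.py
```

```text
time_s: 10.9
t 10.9 pos [539.9  10.1  77.3] F [-2.69 -2.23  7.08] M [-0.413  0.369  0.31 ] w 0.136 zaz -122.94
```

```bash
python3 -m inch '[[[0,0,0],[0,0,-0.4]],[[0,0,0],[0,0,-0.4]]]'|head -1; python3 q.py; python3 -c "
from h import *
save(optics.grab_frame('wrist'),'w4',(140,440,180,400),2.6)"
```

```text
time_s: 11.1
t 11.1 pos [539.8  10.1  77.2] F [-1.24 -2.52  7.79] M [-0.404  0.38   0.311] w 0.143 zaz -123.33
```

View pics/w4.png

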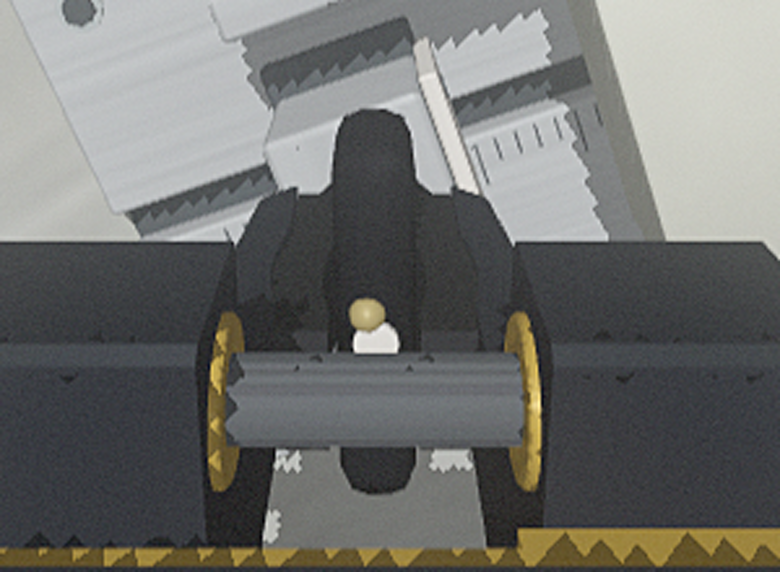

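The wing still follows the jaws, and the torque is now rising to 0.31 N m at about -20 degrees.

```bash
python3 -m inch '[[[0,0,0],[0,0,-0.4]],[[0,0,0],[0,0,-0.5]]]'|head -1; python3 q.py
```

```text
time_s: 11.35
t 11.35 pos [539.8  10.1  77.3] F [-2.75 -1.95  6.8 ] M [-0.419  0.307  0.33 ] w 0.138 zaz -123.83
```

```bash
python3 -m inch '[[[0,0,0],[0,0,-0.5]],[[0,0,0],[0,0,-0.5]]]'|head -1; python3 q.py
```

```text
time_s: 11.55
t 11.55 pos [539.9  10.1  77.3] F [-1.4  -3.22  6.89] M [-0.392  0.423  0.423] w 0.14 zaz -124.32
```

```bash
python3 -m inch '[[[0,0,0],[0,0,0]],[[0,0,0],[0,0,0]]]'|head -1; python3 q.py
```

```text
time_s: 11.75
t 11.75 pos [539.9  10.1  77.3] F [-2.06 -2.38  6.76] M [-0.497  0.314  0.39 ] w 0.137 zaz -124.31
```

```bash
python3 -m inch '[[[0,0,0],[0,0,3]],[[0,0,0],[0,0,7]],[[0,0,0],[0,0,11]],[[0,0,0],[0,0,15]],[[0,0,0],[0,0,19]],[[0,0,0],[0,0,23]],[[0,0,0],[0,0,26]],[[0,0,0],[0,0,28]],[[0,0,0],[0,0,29]],[[0,0,0],[0,0,29]]]'|head -1; python3 q.py
```

```text
time_s: 12.75
t 12.75 pos [540.2  11.   77.2] F [-1.16 -0.81  5.11] M [ 0.091  0.177 -0.231] w 0.135 zaz -95.36
```

```bash
python3 -m inch '[[[0,0,0],[0,0,0.5]],[[0,0,0],[0,0,0.5]]]'|head -1; python3 q.py
```

```text
time_s: 12.95
t 12.95 pos [540.2  11.   77.2] F [-1.1  -0.36  5.72] M [ 0.071  0.187 -0.164] w 0.136 zaz -94.86
```

```bash
python3 -m inch '[[[0,0,0],[0,0,0.5]],[[0,0,0],[0,0,1]]]'|head -1; python3 q.py
```

```text
time_s: 13.15
t 13.15 pos [540.2  11.1  77.3] F [-0.4  -0.62  5.75] M [ 0.084  0.208 -0.179] w 0.139 zaz -93.86
```

```bash
python3 -m inch '[[[0,0,0],[0,0,0.5]],[[0,0,0],[0,0,0.8]]]'|head -1; python3 q.py
```

```text
time_s: 13.35
t 13.35 pos [540.2  11.1  77.2] F [-0.43 -0.26  5.73] M [ 0.074  0.187 -0.232] w 0.134 zaz -93.06
```

```bash
python3 -m inch '[[[0,0,0],[0,0,0.4]],[[0,0,0],[0,0,0.4]]]'|head -1; python3 q.py
```

```text
time_s: 13.55
t 13.55 pos [540.2  11.1  77.2] F [-0.85  0.86  4.82] M [ 0.136  0.171 -0.19 ] w 0.14 zaz -92.66
```

```bash
python3 -m inch '[[[0,0,0],[0,0,0.5]],[[0,0,0],[0,0,0.8]]]'|head -1; python3 q.py
```

```text
time_s: 13.75
t 13.75 pos [540.2  11.2  77.2] F [-0.24  0.35  6.4 ] M [ 0.054  0.187 -0.209] w 0.135 zaz -91.85
```

```bash
python3 -m inch '[[[0,0,0],[0,0,0.5]],[[0,0,0],[0,0,0.5]]]'|head -1; python3 q.py
```

```text
time_s: 13.95
t 13.95 pos [540.2  11.2  77.2] F [-0.53  1.21  5.3 ] M [ 0.123  0.19  -0.246] w 0.14 zaz -91.36
```

```bash
python3 -m inch '[[[0,0,0],[0,0,0.5]],[[0,0,0],[0,0,0.7]]]'|head -1; python3 q.py
```

```text
time_s: 14.15
t 14.15 pos [540.2  11.2  77.2] F [-0.26 -0.54  5.31] M [ 0.137  0.121 -0.305] w 0.138 zaz -90.66
```

```bash
python3 -m inch '[[[0,0,0],[0,0,0.5]],[[0,0,0],[0,0,0.6]]]'|head -1; python3 q.py
```

```text
time_s: 14.35
t 14.35 pos [540.2  11.2  77.2] F [-0.27  0.48  5.14] M [ 0.107  0.212 -0.369] w 0.132 zaz -90.08
```

```bash
python3 -m inch '[[[0,0,0],[0,0,0.1]],[[0,0,0],[0,0,0.1]]]'|head -1; python3 q.py
```

```text
time_s: 14.55
t 14.55 pos [540.2  11.2  77.2] F [-0.84  0.46  5.3 ] M [ 0.203  0.137 -0.299] w 0.136 zaz -89.99
```

```bash
python3 -m inch '[[[0,0,0],[0,0,0.4]],[[0,0,0],[0,0,0.4]],[[0,0,0],[0,0,0.4]]]'|head -1; python3 q.py
```

```text
time_s: 14.85
t 14.85 pos [540.2  11.3  77.2] F [-0.38  0.48  5.48] M [ 0.1   0.19 -0.37] w 0.136 zaz -89.6
```

```bash
python3 -m inch '[[[0,0,0],[0,0,-3]],[[0,0,0],[0,0,-7]],[[0,0,0],[0,0,-11]],[[0,0,0],[0,0,-15]],[[0,0,0],[0,0,-19]],[[0,0,0],[0,0,-23]],[[0,0,0],[0,0,-27]],[[0,0,0],[0,0,-30]],[[0,0,0],[0,0,-32.5]],[[0,0,0],[0,0,-34]],[[0,0,0],[0,0,-34]]]'|head -1; python3 q.py
```

```text
time_s: 15.95
t 15.95 pos [539.9  10.2  77.3] F [-0.63 -2.64  6.54] M [-0.305  0.373  0.254] w 0.143 zaz -123.57
```

```bash
python3 -m inch '[[[0,0,0],[0,0,-0.5]],[[0,0,0],[0,0,-1]]]'|head -1; python3 q.py
```

```text
time_s: 16.15
t 16.15 pos [539.8  10.1  77.3] F [-0.06 -2.26  6.42] M [-0.404  0.373  0.29 ] w 0.137 zaz -124.54
```

```bash
python3 -m inch '[[[0,0,0],[0,0,-0.5]],[[0,0,0],[0,0,-0.8]]]'|head -1; python3 q.py
```

```text
time_s: 16.35
t 16.35 pos [539.9  10.1  77.3] F [-1.62 -1.37  7.99] M [-0.418  0.429  0.213] w 0.141 zaz -125.35
```

```bash
python3 -m inch '[[[0,0,0],[0,0,-0.5]],[[0,0,0],[0,0,-0.8]]]'|head -1; python3 q.py
```

```text
time_s: 16.55
t 16.55 pos [539.8  10.1  77.3] F [-2.6  -2.45  7.7 ] M [-0.372  0.371  0.225] w 0.141 zaz -126.14
```

```bash
python3 -m inch '[[[0,0,0],[0,0,-0.5]],[[0,0,0],[0,0,-0.5]]]'|head -1; python3 q.py
```

```text
time_s: 16.75
t 16.75 pos [539.8  10.1  77.3] F [-2.48 -1.89  7.44] M [-0.393  0.363  0.225] w 0.141 zaz -126.64
```

```bash
python3 -m inch '[[[0,0,0],[0,0,-0.6]],[[0,0,0],[0,0,-0.6]]]'|head -1; python3 q.py
```

```text
time_s: 16.95
t 16.95 pos [539.8  10.1  77.3] F [-1.36 -2.76  7.19] M [-0.415  0.401  0.259] w 0.141 zaz -127.23
```

```bash
python3 -m inch '[[[0,0,0],[0,0,-0.5]],[[0,0,0],[0,0,-0.5]]]'|head -1; python3 q.py
```

```text
time_s: 17.15
t 17.15 pos [539.8  10.1  77.3] F [-1.8  -2.    7.52] M [-0.417  0.41   0.283] w 0.141 zaz -127.73
```

```bash
python3 -m inch '[[[0,0,0],[0,0,-0.5]],[[0,0,0],[0,0,-0.5]]]'|head -1; python3 q.py
```

```text
time_s: 17.35
t 17.35 pos [539.8  10.   77.3] F [-3.2  -2.67  7.66] M [-0.413  0.395  0.38 ] w 0.137 zaz -128.22
```

```bash
python3 -m inch '[[[0,0,0],[0,0,-0.3]],[[0,0,0],[0,0,-0.3]]]'|head -1; python3 q.py
```

```text
time_s: 17.55
t 17.55 pos [539.8  10.1  77.2] F [-1.9  -1.88  7.84] M [-0.413  0.441  0.378] w 0.139 zaz -128.51
```

```bash
python3 -m inch '[[[0,0,0],[0,0,0]],[[0,0,0],[0,0,4]],[[0,0,0],[0,0,9]],[[0,0,0],[0,0,14]],[[0,0,0],[0,0,19]],[[0,0,0],[0,0,24]],[[0,0,0],[0,0,29]],[[0,0,0],[0,0,33]],[[0,0,0],[0,0,36]],[[0,0,0],[0,0,38]],[[0,0,0],[0,0,38]]]'|head -1; python3 q.py
```

```text
time_s: 18.65
t 18.65 pos [540.1  11.3  77.2] F [-0.11  0.38  6.23] M [ 0.221  0.174 -0.128] w 0.133 zaz -90.49
```

```bash
python3 -m inch '[[[0,0,0],[0,0,0.5]],[[0,0,0],[0,0,1]]]'|head -1; python3 q.py
```

```text
time_s: 18.85
t 18.85 pos [540.2  11.4  77.2] F [-1.34  1.16  6.83] M [ 0.248  0.147 -0.127] w 0.139 zaz -89.52
```

```bash
python3 -m inch '[[[0,0,0],[0,0,0.5]],[[0,0,0],[0,0,0.9]]]'|head -1; python3 q.py
```

```text
time_s: 19.05
t 19.05 pos [540.2  11.4  77.3] F [-0.2   1.58  5.03] M [ 0.238  0.113 -0.164] w 0.136 zaz -88.62
```

```bash
python3 -m inch '[[[0,0,0],[0,0,0.5]],[[0,0,0],[0,0,0.5]]]'|head -1; python3 q.py
```

```text
time_s: 19.25
t 19.25 pos [540.2  11.4  77.2] F [-0.15  0.86  5.14] M [ 0.217  0.275 -0.121] w 0.139 zaz -88.13
```

```bash
python3 -m inch '[[[0,0,0],[0,0,0.6]],[[0,0,0],[0,0,1.2]]]'|head -1; python3 q.py
```

```text
time_s: 19.45
t 19.45 pos [540.2  11.5  77.2] F [-1.35  1.05  5.97] M [ 0.315  0.197 -0.126] w 0.136 zaz -86.92
```

```bash
python3 -m inch '[[[0,0,0],[0,0,0.6]],[[0,0,0],[0,0,1]]]'|head -1; python3 q.py
```

```text
time_s: 19.65
t 19.65 pos [540.2  11.5  77.3] F [0.24 1.92 5.17] M [ 0.273  0.178 -0.179] w 0.142 zaz -85.92
```

```bash
python3 -m inch '[[[0,0,0],[0,0,0.6]],[[0,0,0],[0,0,0.6]]]'|head -1; python3 q.py
```

```text
time_s: 19.85
t 19.85 pos [540.2  11.5  77.2] F [-0.54  1.89  4.85] M [ 0.302  0.169 -0.103] w 0.141 zaz -85.33
```

```bash
python3 -m inch '[[[0,0,0],[0,0,0.7]],[[0,0,0],[0,0,1.4]]]'|head -1; python3 q.py
```

```text
time_s: 20.05
t 20.05 pos [540.2  11.6  77.2] F [-1.33  1.13  5.76] M [ 0.288  0.155 -0.147] w 0.134 zaz -83.91
```

```bash
python3 -m inch '[[[0,0,0],[0,0,0.7]],[[0,0,0],[0,0,1.2]]]'|head -1; python3 q.py
```

```text
time_s: 20.25
t 20.25 pos [540.1  11.6  77.2] F [-0.76  0.7   4.45] M [ 0.338  0.188 -0.151] w 0.137 zaz -82.71
```

```bash
python3 -m inch '[[[0,0,0],[0,0,0.6]],[[0,0,0],[0,0,1.2]]]'|head -1; python3 q.py
```

```text
time_s: 20.45
t 20.45 pos [540.1  11.7  77.2] F [-0.92  1.72  4.46] M [ 0.366  0.22  -0.141] w 0.136 zaz -81.51
```

```bash
python3 -m inch '[[[0,0,0],[0,0,0.6]],[[0,0,0],[0,0,1.0]]]'|head -1; python3 q.py
```

```text
time_s: 20.65
t 20.65 pos [540.1  11.7  77.2] F [-1.33  1.19  4.98] M [ 0.346  0.197 -0.151] w 0.136 zaz -80.51
```

```bash
python3 -m inch '[[[0,0,0],[0,0,0.7]],[[0,0,0],[0,0,1.3]]]'|head -1; python3 q.py
```

```text
time_s: 20.85
t 20.85 pos [540.1  11.7  77.2] F [-0.55  2.37  4.83] M [ 0.422  0.16  -0.142] w 0.142 zaz -79.2
```

```bash
python3 -m inch '[[[0,0,0],[0,0,0.7]],[[0,0,0],[0,0,1.3]]]'|head -1; python3 q.py
```

```text
time_s: 21.05
t 21.05 pos [540.1  11.8  77.2] F [-0.13  2.14  5.11] M [ 0.432  0.175 -0.164] w 0.136 zaz -77.9
```

```bash
python3 -m inch '[[[0,0,0],[0,0,0.7]],[[0,0,0],[0,0,1.4]]]'|head -1; python3 q.py
```

```text
time_s: 21.25
t 21.25 pos [540.1  11.8  77.2] F [-0.56  1.72  4.21] M [ 0.42   0.164 -0.111] w 0.138 zaz -76.5
```

```bash
python3 -m inch '[[[0,0,0],[0,0,3]],[[0,0,0],[0,0,6.5]],[[0,0,0],[0,0,10]],[[0,0,0],[0,0,13.5]],[[0,0,0],[0,0,17]],[[0,0,0],[0,0,20.5]],[[0,0,0],[0,0,24]],[[0,0,0],[0,0,26.5]],[[0,0,0],[0,0,26.5]]]'|head -1; python3 q.py; python3 -c "
from h import *
save(optics.grab_frame('wrist'),'w5')
save(optics.grab_frame('top'),'t5',(235,355,155,240),6.6)"; python3 q.py
```

```text
time_s: 22.15
t 22.15 pos [539.5  12.   77.2] F [-3.69  2.6   8.02] M [ 0.484  0.598 -0.109] w 0.137 zaz -49.96
t 22.25 pos [539.5  12.   77.2] F [-3.08  1.18  6.98] M [ 0.482  0.587 -0.101] w 0.14 zaz -50.02
```

View pics/w5.png

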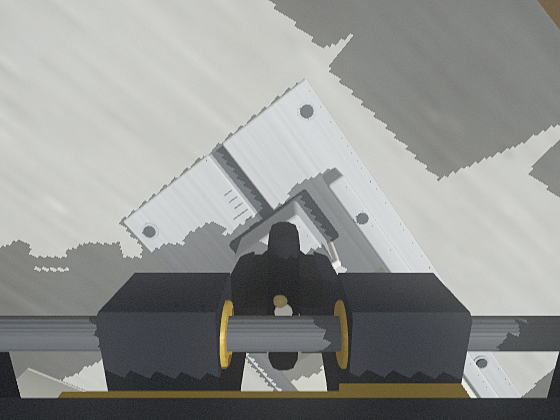

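View pics/t5.png

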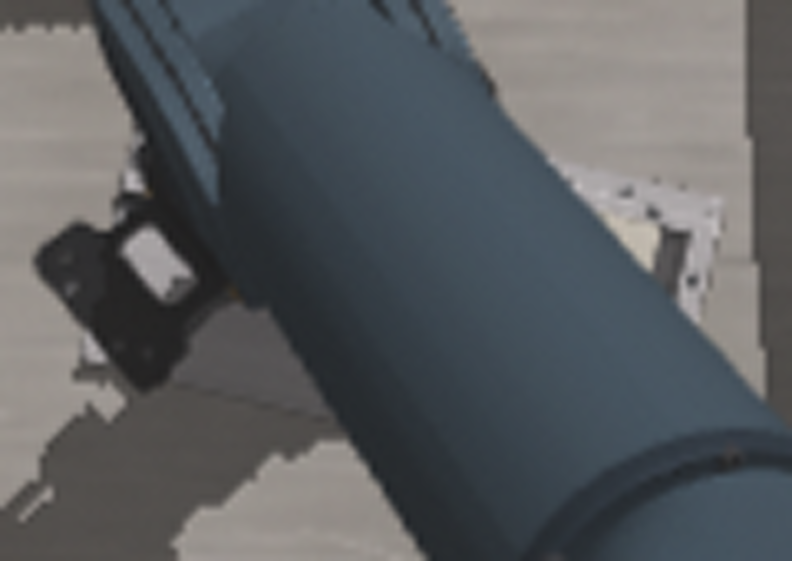

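The wing has turned about 53 degrees with the jaws and the stop is still in place. Next I'll slide it along the slot, direction (-0.230, -0.973).

```bash
python3 -m inch '[[[-0.7,-3,0],[0,0,0]],[[-1.8,-8,0],[0,0,0]],[[-3,-13,0],[0,0,0]],[[-4.2,-18,0],[0,0,0]],[[-5.4,-23,0],[0,0,0]],[[-6.4,-27,0],[0,0,0]],[[-7.1,-30,0],[0,0,0]],[[-7.8,-33,0],[0,0,0]],[[-8.4,-35.5,0],[0,0,0]],[[-8.7,-37,0],[0,0,0]]]'|head -1; python3 q.py
```

```text
time_s: 23.25
t 23.25 pos [530.7 -24.8  77.2] F [-3.09  3.5   7.85] M [ 0.756  0.619 -0.107] w 0.136 zaz -50.01
```

```bash
python3 -m inch '[[[-0.23,-1,0],[0,0,0]],[[-0.47,-2,0],[0,0,0]]]'|head -1; python3 q.py
```

```text
time_s: 23.45
t 23.45 pos [530.3 -26.6  77.2] F [-4.07  3.17  8.16] M [ 0.784  0.667 -0.13 ] w 0.135 zaz -50.0
```

```bash
python3 -m inch '[[[-0.23,-1,0],[0,0,0]],[[-0.47,-2,0],[0,0,0]]]'|head -1; python3 q.py
```

```text
time_s: 23.65
t 23.65 pos [529.8 -28.6  77.2] F [-3.18  3.78  7.13] M [ 0.817  0.631 -0.159] w 0.138 zaz -50.0
```

```bash
python3 -m inch '[[[-0.12,-0.5,0],[0,0,0]],[[-0.23,-1,0],[0,0,0]]]'|head -1; python3 q.py
```

```text
time_s: 23.85
t 23.85 pos [529.6 -29.6  77.2] F [-2.92  3.38  6.66] M [ 0.719  0.619 -0.091] w 0.134 zaz -50.0
```

```bash
python3 -m inch '[[[-0.12,-0.5,0],[0,0,0]],[[-0.12,-0.5,0],[0,0,0]]]'|head -1; python3 q.py
```

```text
time_s: 24.05
t 24.05 pos [529.5 -30.2  77.2] F [-2.8   3.47  7.28] M [ 0.74   0.613 -0.161] w 0.136 zaz -50.01
```

```bash
python3 -m inch '[[[-0.12,-0.5,0],[0,0,0]],[[-0.12,-0.5,0],[0,0,0]]]'|head -1; python3 q.py
```

```text
time_s: 24.25
t 24.25 pos [529.4 -30.7  77.2] F [-3.26  2.94  7.26] M [ 0.655  0.657 -0.115] w 0.143 zaz -50.0
```

```bash
python3 -m inch '[[[-0.12,-0.5,0],[0,0,0]],[[-0.12,-0.5,0],[0,0,0]]]'|head -1; python3 q.py
```

```text
time_s: 24.45
t 24.45 pos [529.3 -31.   77.2] F [-2.57  3.33  7.23] M [ 0.796  0.641 -0.141] w 0.139 zaz -49.99
```

```bash
python3 -m inch '[[[-0.12,-0.5,0],[0,0,0]],[[-0.12,-0.5,0],[0,0,0]]]'|head -1; python3 q.py
```

```text
time_s: 24.65
t 24.65 pos [529.3 -31.   77.2] F [-3.09  3.88  6.61] M [ 1.113  0.538 -0.146] w 0.137 zaz -49.98
```

```bash
python3 -m inch '[[[-0.07,-0.3,0],[0,0,0]],[[-0.07,-0.3,0],[0,0,0]]]'|head -1; python3 q.py
```

```text
time_s: 24.85
t 24.85 pos [529.3 -31.   77.2] F [-3.46  5.39  7.34] M [ 1.184  0.524 -0.13 ] w 0.138 zaz -49.96
```

```bash
python3 - <<'E'
from h import *
p=optics.camera_params('wrist');save(optics.grab_frame('wrist'),'w6')
save(optics.grab_frame('side'),'s6',(215,345,155,255),6)
st()
E
```

```text
t 24.95 pos [529.3 -31.1  77.2] F [-2.8   5.52  6.63] M [ 1.199  0.466 -0.16 ] w 0.137 zaz -49.97
```

View pics/s6.png

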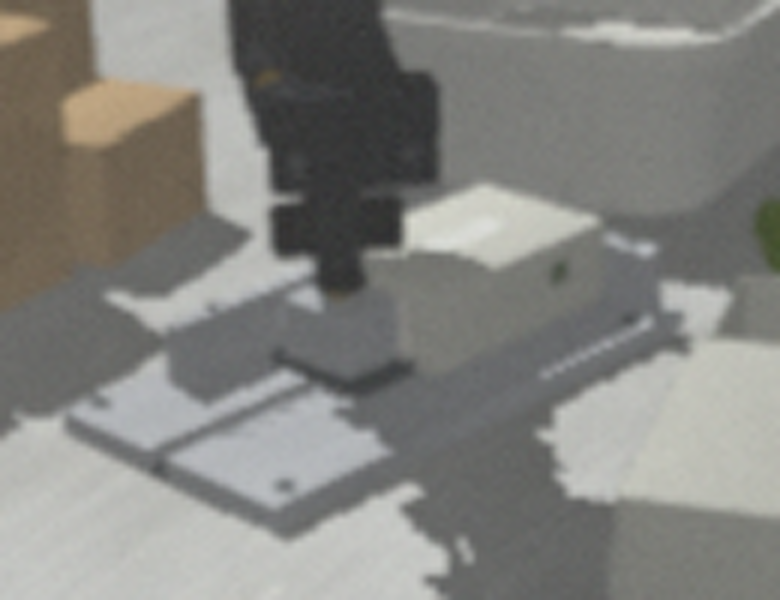

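View pics/w6.png

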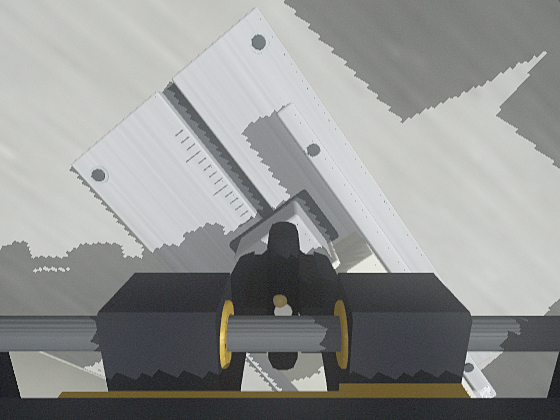

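The stop face touches the box and the box has reached the end fence. The reading stays at y = -31 while Mx and Fy rise gently, and the travel of about 44 mm matches the 44.6 mm expected. I'll start turning back clockwise, keeping a light push.

```bash
python3 -m inch '[[[0,0,0],[0,0,-4]],[[0,0,0],[0,0,-8]],[[0,0,0],[0,0,-12]],[[0,0,0],[0,0,-16]],[[0,0,0],[0,0,-20]],[[0,0,0],[0,0,-23]],[[0,0,0],[0,0,-25]],[[0,0,0],[0,0,-25]]]'|head -1; python3 q.py
```

```text
time_s: 25.75
t 25.75 pos [529.7 -31.9  77.2] F [-1.76  3.44  5.08] M [0.75  0.248 0.087] w 0.138 zaz -75.01
```

```bash
python3 -m inch '[[[-0.12,-0.5,0],[0,0,0]],[[-0.12,-0.5,0],[0,0,0]]]'|head -1; python3 q.py
```

```text
time_s: 25.95
t 25.95 pos [529.7 -31.9  77.2] F [-1.08  4.15  5.88] M [1.156 0.189 0.022] w 0.138 zaz -74.94
```

```bash
python3 -m inch '[[[-0.12,-0.5,0],[0,0,0]],[[-0.12,-0.5,0],[0,0,0]]]'|head -1; python3 q.py
```

```text
time_s: 26.15
t 26.15 pos [529.7 -32.   77.2] F [-0.35  5.63  5.5 ] M [ 1.346  0.047 -0.015] w 0.139 zaz -74.93
```

```bash
python3 -m inch '[[[0,0,0],[0,0,4]],[[0,0,0],[0,0,8]],[[0,0,0],[0,0,12]],[[0,0,0],[0,0,15]],[[0,0,0],[0,0,15]]]'|head -1; python3 q.py
python3 - <<'E'
from h import *
i=optics.grab_frame('top');save(i,'t7',(235,355,155,240),6.6)
st()
E
```

```text
time_s: 26.65
t 26.65 pos [529.4 -31.5  77.2] F [-2.03  7.56  6.06] M [ 1.652  0.333 -0.117] w 0.136 zaz -59.86
t 26.7 pos [529.5 -31.5  77.2] F [-1.57  7.82  5.67] M [ 1.597  0.328 -0.086] w 0.137 zaz -59.93
```

View pics/t7.png

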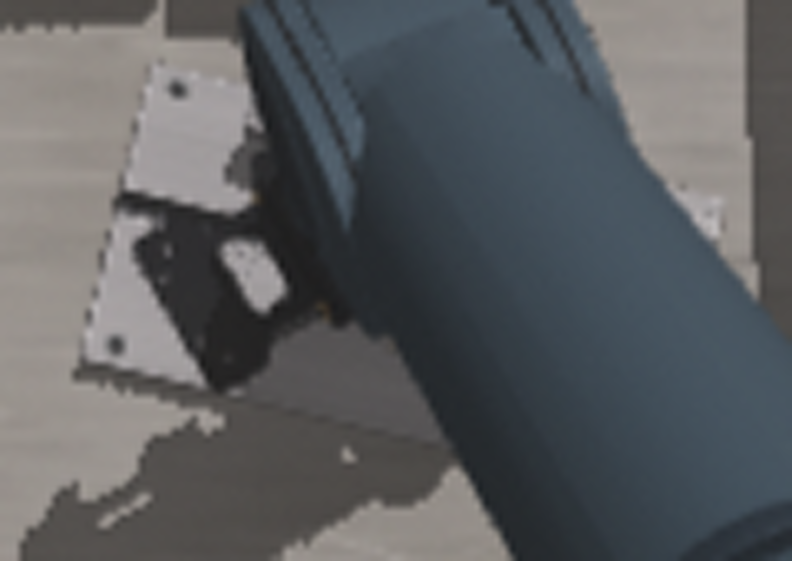

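The stop holds still under 7.6 N with the knob loose, so the box is against the fence. I'll ease the push and turn back.

```bash
python3 -m inch '[[[0.14,0.6,0],[0,0,-3]],[[0.14,0.6,0],[0,0,-7]],[[0.14,0.6,0],[0,0,-11]],[[0.14,0.6,0],[0,0,-15]],[[0.14,0.6,0],[0,0,-18]],[[0.14,0.6,0],[0,0,-21]],[[0.14,0.6,0],[0,0,-21]]]'|head -1; python3 q.py
```

```text
time_s: 27.4
t 27.4 pos [529.7 -32.2  77.2] F [-0.91  3.43  4.97] M [0.945 0.147 0.074] w 0.136 zaz -81.03
```

```bash
python3 -m inch '[[[0,0,0],[0,0,-2]],[[0,0,0],[0,0,-4]],[[0,0,0],[0,0,-6]],[[0,0,0],[0,0,-6]]]'|head -1; python3 q.py
```

```text
time_s: 27.8
t 27.8 pos [529.8 -32.4  77.2] F [-1.09  4.13  5.4 ] M [0.875 0.196 0.058] w 0.138 zaz -87.02
```

```bash
python3 -m inch '[[[0,0,0],[0,0,-2]],[[0,0,0],[0,0,-4]],[[0,0,0],[0,0,-6]],[[0,0,0],[0,0,-6]]]'|head -1; python3 q.py
```

```text
time_s: 28.2
t 28.2 pos [529.8 -32.6  77.2] F [-0.77  3.17  5.48] M [0.755 0.168 0.162] w 0.136 zaz -93.02
```

```bash
python3 -m inch '[[[0,0,0],[0,0,-2]],[[0,0,0],[0,0,-4]],[[0,0,0],[0,0,-6]],[[0,0,0],[0,0,-6]]]'|head -1; python3 q.py
```

```text
time_s: 28.6
t 28.6 pos [529.7 -32.8  77.2] F [-0.26  2.53  5.98] M [0.634 0.117 0.106] w 0.138 zaz -99.03
```

```bash
python3 -m inch '[[[0,0,0],[0,0,-2]],[[0,0,0],[0,0,-4]],[[0,0,0],[0,0,-5.7]],[[0,0,0],[0,0,-5.7]]]'|head -1; python3 q.py
```

```text
time_s: 29.0
t 29.0 pos [529.7 -33.1  77.3] F [-1.49  2.85  6.43] M [0.519 0.166 0.079] w 0.139 zaz -104.73
```

```bash
python3 -m inch '[[[0.28,1.2,0],[0,0,0.3]],[[0.28,1.2,0],[0,0,0.6]],[[0.28,1.2,0],[0,0,0.6]]]'|head -1; python3 q.py
```

```text
time_s: 29.3
t 29.3 pos [529.8 -32.8  77.2] F [-1.27  1.36  7.16] M [ 0.236  0.275 -0.061] w 0.139 zaz -104.13
```

```bash
python3 -m inch '[[[0,0,0],[0,0,0]],[[0,0,0],[0,0,0]],[[0,0,0],[0,0,0]],[[0,0,0],[0,0,0]],[[0,0,0],[0,0,0]]]' 0.5 |head -1; python3 q.py
```

```text
time_s: 29.8
t 29.8 pos [529.4 -32.8  76.6] F [ 0.08 -0.46 -0.44] M [ 0.045 -0.009  0.027] w 0.5 zaz -104.17
```

Released cleanly. I'll rise straight up and look.

```bash
python3 -m inch '[[[0,0,20],[0,0,0]],[[0,0,50],[0,0,0]],[[0,0,90],[0,0,0]],[[0,0,130],[0,0,0]],[[-5,-5,133],[0,0,0]],[[-5,-5,133],[0,0,0]],[[-5,-5,133],[0,0,0]]]'|head -1
python3 - <<'E'
from h import *
import pickle
s=st();p=optics.camera_params('wrist');i=optics.grab_frame('wrist');save(i,'w8');save(i,'w8c',(180,500,90,270),2.5)
pickle.dump((p,i),open('w8.pkl','wb'))
E
```

```text
time_s: 30.5
t 30.5 pos [523.6 -38.  208.6] F [ 0.19 -0.38 -0.17] M [ 0.029 -0.    -0.033] w 0.501 zaz -104.19
```

View pics/w8c.png

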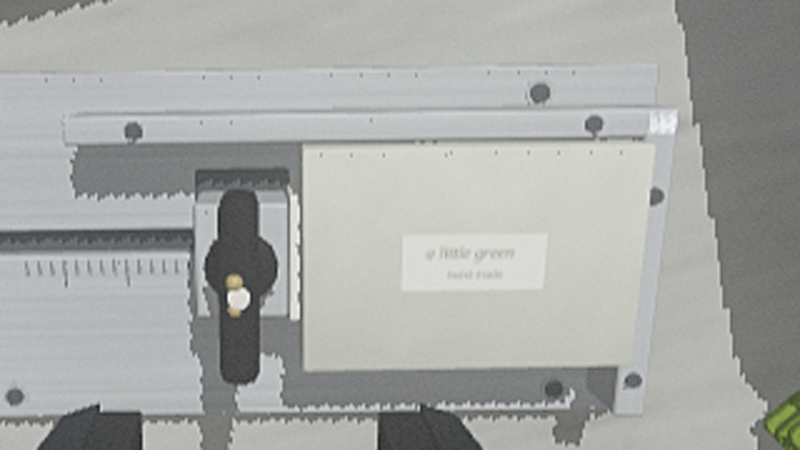

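```bash
python3 - <<'E'
from h import *
import pickle
p,i=pickle.load(open('w8.pkl','rb'))
save(i,'w8d',(250,320,140,250),5)
save(i,'w8e',(400,460,120,250),4.6)
f=lambda u,v,z: at_z(p,180+u/2.5-.3,90+v/2.5-.3,z)*1000
y=np.array([.230,.973,0])
a,b=f(239,190,.095),f(240,383,.095);print('wing',a,b,np.degrees(np.arctan2(*(a-b)[1::-1])))
a,b=f(65,142,.042),f(655,138,.042);print('fence az',np.degrees(np.arctan2(*(b-a)[1::-1])))
print('face',f(298,190,.049)@y,f(299,319,.049)@y,'box L',f(302,145,.054)@y,f(304,370,.054)@y,'R',f(655,145,.054)@y,f(632,366,.054)@y)
print('endfence',f(655,145,.042)@y,f(620,390,.042)@y)
E
```

```text
wing [557.94252885 -40.63803664  95.        ] [499.13124841 -25.65818067  95.        ] -14.289981232635231
fence az -103.81970718682463
face 69.44095599223051 69.21785743391499 box L 68.26630686644619 67.67362328547088 R -50.75211429668471 -51.49822488340073
endfence -56.254887196473796 -53.49671886529878
```

View pics/w8d.png

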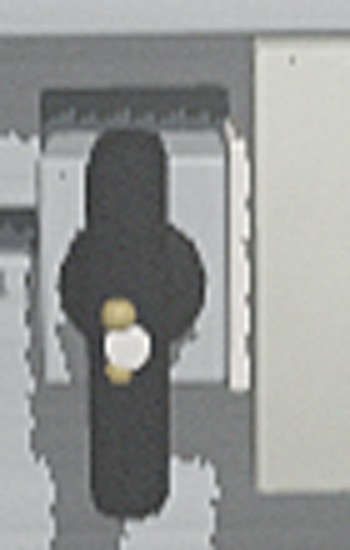

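View pics/w8e.png

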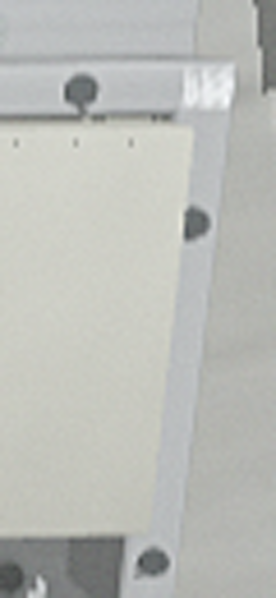

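A thin dark line shows between the stop face (crop column 247) and the box (column 255). I'll put the camera straight over each contact line to check for gaps.

```bash
python3 -m inch '[[[-3,-13.5,-25],[0,0,0]],[[-3,-13.5,-50],[0,0,0]],[[-3,-13.5,-50],[0,0,0]],[[-3,-13.5,-50],[0,0,0]]]'|head -1
python3 - <<'E'
from h import *
import pickle
s=st();p=optics.camera_params('wrist');i=optics.grab_frame('wrist');save(i,'w9',(200,400,120,270),4)
pickle.dump((p,i),open('w9.pkl','wb'))
E
python3 -m inch '[[[-9,-40,0],[0,0,0]],[[-18,-80,0],[0,0,0]],[[-28,-118,0],[0,0,0]],[[-28,-118,0],[0,0,0]],[[-28,-118,0],[0,0,0]]]'|head -1
python3 - <<'E'
from h import *
import pickle
s=st();p=optics.camera_params('wrist');i=optics.grab_frame('wrist');save(i,'w10',(200,400,100,250),4)
pickle.dump((p,i),open('w10.pkl','wb'))
E
```

```text
time_s: 30.95
t 30.95 pos [520.9 -50.7 159. ] F [0.75 0.01 0.2 ] M [ 0.035 -0.014  0.005] w 0.503 zaz -104.13
time_s: 31.5
t 31.5 pos [ 494.  -169.9  160.7] F [ 0.57  0.84 -0.13] M [ 0.082 -0.064 -0.018] w 0.501 zaz -104.27
```

View pics/w9.png

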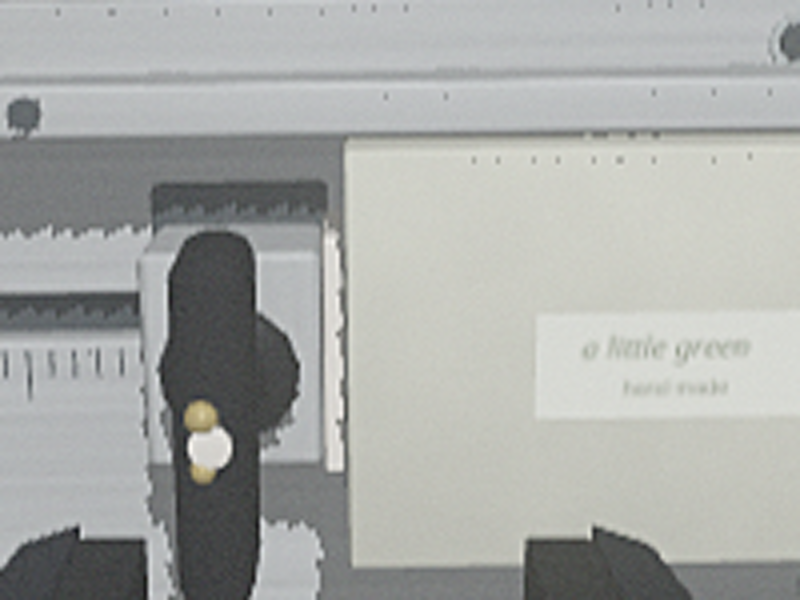

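View pics/w10.png

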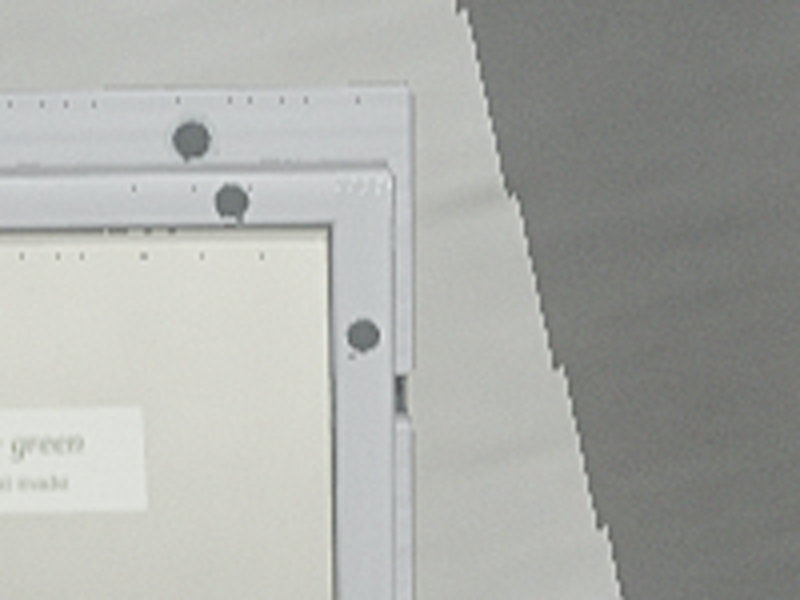

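Both contact lines are closed to about a pixel (w9 at column 343, w10 at column 331). The wing is within about 0.5 degrees of square. I'll back away, take a last picture and hand in.

```bash
python3 -m inch '[[[-10,-30,30],[0,0,0]],[[-40,-70,70],[0,0,0]],[[-70,-110,90],[0,0,0]],[[-90,-150,90],[0,0,0]],[[-100,-190,90],[0,0,0]],[[-100,-190,90],[0,0,0]],[[-100,-190,90],[0,0,0]]]'|head -1
python3 -c "
from h import *
save(optics.grab_frame('top'),'t11');st()"
```

```text
time_s: 32.25
t 32.3 pos [ 394.8 -357.6  249.8] F [ 0.1  -0.55  0.3 ] M [0.077 0.007 0.013] w 0.497 zaz -104.03
```

View pics/t11.png

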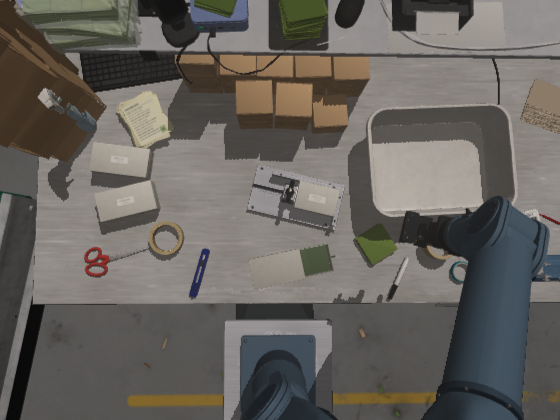

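The jig (corners near 255,165 and 345,180), coasters (375,245) and tape roll (166,240) are where they were, and the arm is clear.

```bash
python3 -c "
from bench import job; print(job.sign_off())"
```

```text
the job is handed in; nothing more can be done
None
```

I freed the seized knob, set the stop to the box, clamped it again and handed the job in at about 32 s. sign_off reports no verdict.

- **Freeing the knob:** It came free after four pushes, two in each direction. Single torque readings at the jams were about 0.37 to 0.42 N m, below the 0.56 N m shear limit. I then backed it off about 53° counter-clockwise.
- **Setting the stop:** I slid the stop about 44.8 mm until the box was against the end fence. The stop held still under about 7.6 N with the knob loose. I eased the push to about 3 to 4 N before clamping, then turned the knob back, let go and lifted away.

**Last checks:**
- **Gaps:** Wrist pictures taken close over the stop face and the end fence show about one pixel or less at each contact line.
- **Where the checks disagree:** An earlier, higher view put the stop face about 1 mm off the box (121 mm from face to fence, against 120 mm when snug). The arm's own travel gave about 119 mm. I took both as within the camera calibration error.
- **Knob:** The wing is within about 0.5° of where I found it.
- **Surroundings:** In the last top picture the coasters and tape roll are where they were, and the arm is clear of everything.

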